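Fit the owl blank on the painting turntable with the orange paint

TASK

Take the wooden owl from its rack and push its keyed shaft into the hub of the turntable with the orange bottle on its board, never the blue one's: turn it until the key slips into the keyway, then push it fully home against the spring. Finish still gripping it and pressing it down, fully home, so the set screw can be tightened. Leave both bottles, the brush cup and the palette where they are.

Things in the scene. Friction and masses are not known exactly. Their poses are not given: they have to be found in the camera images.
- owl: Loose light-wood owl on a keyed steel shaft, 0.13 to 0.25 kg, upright in the rack at first. Origin: on the shaft axis, at the underside of its black flange (40 mm wide, 8 mm thick), which comes to rest on the hub. z up, +x towards its face (eyes, orange beak). Shaft below: 16 mm diameter, 30 mm long, last 5 mm tapered to 10 mm. Owl above: z 8 to 58 mm, 40 mm along x, 30 mm along y, ears to 66 mm.
- owl_grip (a point): Middle of the owl's body, 45 mm above its origin on the axis: grip here, across the flat sides at y = -15 and +15 mm. Axes as owl.
- owl_key (a point): Lower outer end of the owl's single brass key, 12.5 mm from the axis on the owl's +x side (under beak and yellow flange mark), 16 mm below its origin. The key is 6 mm wide and 14 mm long. Below it the last 14 mm of shaft are plain and round and enter the bore at any angle, until the key meets the hub's face (origin 16 mm above the face). Axes as owl.
- rack: Fixed wooden block 70 x 70 x 38 mm with a stepped round hole; the owl's shaft stands in it at any angle, flange on the block's top. Origin: centre of its underside. Lift the owl straight up by more than 30 mm to clear it.
- left_turntable: Fixed painting turntable at the robot's left (+y): plywood board 130 x 220 x 10 mm, white drive box 100 x 100 mm (top at 44 mm), on it a wheel 96 mm wide, 6 mm thick, with a steel hub 44 mm wide, 36 mm high. Origin: on the hub axis, at the table. A paint bottle stands on the board 100 mm from the axis, on the outer (+y) side. The pose does not show the wheel's angle (see left_mouth).
- right_turntable: The same fixed turntable at the robot's right (-y), its bottle 100 mm from the hub axis on the outer (-y) side.
- left_mouth (a point): Centre of the left hub's top face, 86 mm above the table, where the owl's origin is when home. Axes as the turntable. Bore 18 mm, 36 mm deep; one keyway 8.5 mm wide, to 15 mm from the axis, full depth, a yellow block at its outer end. It points along +x give or take an unknown 0.6 rad: look, or feel by turning the owl pressed lightly on the face. The wheel is stiff to turn (0.4 N m).
- right_mouth (a point): The same point on the right hub, axes as right_turntable; same bore and keyway, its angle likewise unknown within 0.6 rad of +x.
- left_pin (a point): Top of the spring-loaded brass pin in the left bore, 19 mm below the hub's face when free. It meets the shaft's end once the key is 5 mm in, and pushes back with about 3 N at first, 9 N with the owl home (pin 11 mm down). Let go, and the owl rises.
- right_pin (a point): The same pin in the right bore.
- orange_bottle: Loose orange paint bottle with black cap, 44 mm diameter, 104 mm tall, 0.12 kg, standing on the board of the turntable to be used. Origin: centre of its underside, 10 mm above the table.
- blue_bottle: Loose blue paint bottle, same size, standing on the board of the other turntable. Origin: centre of its underside.
- brush_cup: Loose paper cup 72 mm diameter, 85 mm tall, with brushes up to 175 mm high, at the robot's right. Origin: centre of its underside.
- palette: Loose round white palette 124 mm diameter, 6 mm thick, with dabs of colour, flat on the table at the robot's left. Origin: centre of its underside.
Things that resemble listed ones, but are neither listed nor needed, are in the scene too. What is shaped like the orange_bottle but green is not meant.

How it is judged:
By the outcome, as a careful person would: the job done as asked, in the order asked, and still so for the second after the job is handed in, while the arm keeps its last pose, push and grip.
It also fails if it takes over 45 s, if anything falls off the work surface, if the arm or the gripper's body presses on something with over 40 N, if the wrist force passes 120 N, or if a joint passes its speed limit or range.

ROBOT

A 6-joint arm with a two-finger parallel gripper is mounted at the origin on the work surface. World frame = base frame: x ahead of the robot, y to its left, z up, the work surface at z = 0. Lengths are in m, angles in degrees, forces in N, time in s.
With the tool pointing down it reaches from about 0.35 to 0.875 m from the base axis. Payload 4.2 kg.
Tool frame: the origin (TCP) lies between the finger pads; the fingertips stand 14 mm ahead of it and the grasp point (between the pads) lies 5 mm behind it; z points along the fingers, y is the line along which they close (so a half turn about z gives the same grasp; the last joint's range is limited). The gripper opens to 87 mm and grips with 3 to 60 N. Pads are 19 mm wide; open, the fingers measure 117 mm over their backs; the gripper's body (75 mm by 190 mm) begins 51 mm behind the grasp point.
Start: joints at [-53.938, 22.042, 0.453, 0, -68.411, -14.817], TCP at [0.226, -0.582, 0.237] pointing down, gripper open.
Joint ranges: [-179.83, 179.83], [-69.29, 118.12], [-61.27, 80.66], [-181.25, 117.63], [-171.15, -9.14], [-177.46, 177.46]. Speed limits (degrees/s): [159.86, 159.86, 180, 180, 180, 180].

INTERFACE

Orientations are given as a 3x3 rotation matrix whose columns are the frame's x, y, z axes.
In Python, from station import * gives the robot as it stands. The module is installed in compiled form; this text tells all that it offers.
- The arm moves only by the tool play_rows, never from a script. Its argument "steps" is a list of rows, each an object of numbers: "ax", "ay", "az": the turn, a rotation vector about the tool's x, y, z in degrees; "dx", "dy", "dz": the shift along the tool's x, y, z in mm; "claw": the finger opening in mm, from 0 to 87. A call has 1 to 20 rows; each row shifts and turns the commanded pose from where the row before left it, along the tool's axes as they then stand; what a row does not reach is not made up. A row lasts 1/10 s, in which the tool goes at most 50 mm and 8.59 degrees, less where a joint would pass 70% of its speed; a pose out of reach is approached as far as the arm can. A call with a gripper value outside its range is refused whole. The fingers move at their own pace and stop on an object; the grip force is fixed at half the most. Time passes only in rows, so rows that do not move let the fingers close. It gives the time, the measured TCP pose, the force, the opening and the grip force at its end, in the units of the state.
- sense(): the state, without advancing time (a new reading comes with each control period).
- capture(name): name is "scene" or "top" or "wrist"; returns a dict with "frame" (420x560x3 uint8, blue, green, red), "range_z" (420x560 float32, m along the optical axis (not along the pixel's ray), 0 where there is no reading), "fx", "fy", "cx", "cy" (pixels), "xyz" and "rotation" of the camera in the world. Camera axes: x right, y down, z forward; pixel columns grow to the right and rows downward; lengths in m; the calibration is good to about 2 mm. A picture is of the moment at which its call begins.
- finish_job(): hands the job in; it is judged then, once.
The state is a dict: "time_s": time; "joints": joint angles; "joint_velocities": joint speeds; "effort": joint torques, N m; "tcp_pos": TCP position; "ee_rot": TCP orientation; "wrist_force": force on the tool from outside, world axes, zero at the start; "moment": the same for the moment, N m; "gripper_width": opening from 0.0 (shut) to 1.0 (fully open); "gripper_force": force on a finger pad.
Only numpy, scipy, OpenCV 4.12 (cv2) and the standard library are available. Lean on these libraries where they do the work, as an engineer would, in place of code of your own. Each camera call takes 0.05 s, during which the arm holds its last target. There are 200 camera calls.

## Working session

There is one attempt and no reset: what is moved stays moved. The work goes in short steps, Python scripts to look and compute and a tool call to move; the robot and the scene stay as the last step left them, time stands still between calls to the robot, and variables do not carry over. Pictures are saved under pics/ and viewed, at most 10 in all, crops included, and the job is handed in when it is done.

Besides the shell and the picture viewer there is one more tool, called after "Request:" by a JSON object that holds its "method" and its "body". play_rows: Moves the arm, as the interface text tells. Its arguments: {"type":"object","properties":{"steps":{"type":"array"}},"required":["steps"]}

```bash
mkdir -p pics
cat > h.py <<'E'
from station import *
import numpy as np, cv2
def pt(c,u,v,z=None):
    R=np.array(c["rotation"]);o=np.array(c["xyz"])
    d=R@np.array([(u-c["cx"])/c["fx"],(v-c["cy"])/c["fy"],1])
    if z is None: return o+d*c["range_z"][int(v),int(u)]
    return o+d*(z-o[2])/d[2]
def cloud(c):
    v,u=np.mgrid[:420,:560]
    D=c["range_z"];P=np.stack([(u-c["cx"])/c["fx"]*D,(v-c["cy"])/c["fy"]*D,D],-1)
    return P@np.array(c["rotation"]).T+np.array(c["xyz"])
E
python3 - <<'E'
from h import *
for n in("scene","top"):
    c=capture(n);cv2.imwrite(f"pics/{n}0.png",c["frame"]);print(n,c["fx"],c["cx"],c["cy"],c["xyz"],np.round(c["rotation"],3).tolist())
    np.savez(n,**c)
s=sense();print(s)
E
```

```text
scene 388.4840179998007 281.31811813158856 213.0777553696222 [ 1.00528263 -0.13982816  0.79804674] [[0.394, 0.751, -0.529], [0.919, -0.329, 0.218], [-0.01, -0.572, -0.82]]
top 471.3860581623211 282.37943660493903 205.4310364374259 [0.47894957 0.03075907 1.10079397] [[-0.029, -0.996, 0.079], [-0.999, 0.031, 0.027], [-0.029, -0.078, -0.997]]
{'time_s': 0.1, 'joints': array([-5.39393868e+01,  2.20880855e+01,  3.86681805e-01, -2.51946585e-02,
       -6.84136326e+01, -1.48185666e+01]), 'joint_velocities': array([-0.05318197, -0.08916276,  0.1117351 ,  0.09405655, -0.06555931,
        0.04001514]), 'effort': array([ 5.38856348e-04, -3.91690135e+01,  1.87937468e+01,  4.23188657e+00,
        1.35040213e-02, -6.44811462e-05]), 'tcp_pos': array([ 0.22628434, -0.58203148,  0.23554475]), 'ee_rot': array([[-9.32116871e-01, -3.62156615e-01, -8.51287140e-04],
       [-3.62157596e-01,  9.32115015e-01,  1.86372561e-03],
       [ 1.18536966e-04,  2.04551019e-03, -9.99997901e-01]]), 'wrist_force': array([-0.14918563,  0.45089683,  0.69283702]), 'moment': array([-0.05609384, -0.00703977,  0.00683369]), 'gripper_force': 0.0, 'gripper_width': 1.001919600431049}
```

View pics/scene0.png

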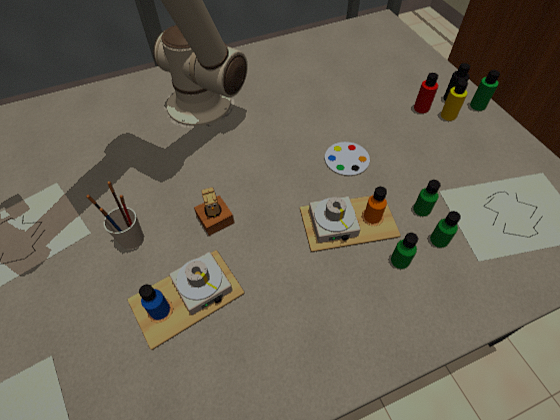

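View pics/top0.png

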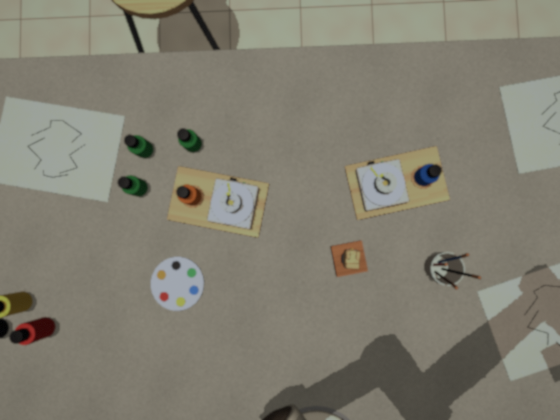

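The scene view shows the owl in its brown rack at scene (211,208) / top (351,259). The orange bottle is on the left turntable's board at scene (376,205) / top (188,194), with that hub at scene (337,208) / top (233,202). The blue bottle is on the right turntable, hub at top (385,184). Possible mix-ups:
- **Orange bottle:** the green bottles at top (138,146), (189,139) and (132,186), the blue one at top (428,175), and the red and yellow ones at bottom left.
- **Hub:** the right hub at top (385,184).
- **Owl:** there is only one.

I choose the left hub.

Run:
```python
from h import *
T=dict(np.load("top.npz"));S=dict(np.load("scene.npz"))
def crop(c,u,v,w=35,h=35,k=5):
    f=c["frame"][v-h:v+h,u-w:u+w];return cv2.resize(f,None,fx=k,fy=k,interpolation=cv2.INTER_CUBIC)
a=np.hstack([crop(T,352,256,35,30),crop(T,233,202,35,30)]);b=np.hstack([crop(S,212,208,35,30),crop(S,337,212,35,30)])
cv2.imwrite("pics/crop1.png",np.vstack([a,b])[:600,:800])
for c,n in((T,"top"),(S,"scene")):
    P=cloud(c);z=P[...,2]
    for nm,(x,y) in dict(L=pt(T,233,202,.086)[:2],R=pt(T,385,184,.086)[:2],O=pt(T,351,259,.09)[:2]).items():
        m=(abs(P[...,0]-x)<.06)&(abs(P[...,1]-y)<.06)
        for lo,hi in((.03,.041),(.041,.053),(.075,.095),(.095,.12)):
            q=P[m&(z>lo)&(z<hi)]
            if len(q)>8: print(n,nm,np.round([x,y],3),lo,len(q),np.round(q.mean(0),4),np.round(q.min(0),3),np.round(q.max(0),3))
for n,c in(("top",T),("scene",S)):
    hsv=cv2.cvtColor(c["frame"],cv2.COLOR_BGR2HSV);P=cloud(c)
    m=(hsv[...,0]>18)&(hsv[...,0]<34)&(hsv[...,1]>130)&(hsv[...,2]>110)
    k,l,st,ce=cv2.connectedComponentsWithStats(m.astype(np.uint8))
    for i in range(1,k):
        if st[i,4]>3:print(n,st[i],ce[i].round(1),P[l==i].mean(0).round(4))
```

```text
top L [0.57  0.165] 0.03 100 [0.5801 0.1563 0.0378] [0.515 0.114 0.03 ] [0.63  0.224 0.041]
top L [0.57  0.165] 0.041 1404 [0.5709 0.1701 0.0482] [0.514 0.116 0.041] [0.63  0.225 0.053]
top L [0.57  0.165] 0.075 286 [0.5706 0.172  0.0857] [0.549 0.15  0.075] [0.593 0.194 0.091]
top R [ 0.599 -0.164] 0.03 136 [ 0.6024 -0.1516  0.0372] [ 0.547 -0.223  0.03 ] [ 0.658 -0.11   0.041]
top R [ 0.599 -0.164] 0.041 1415 [ 0.6021 -0.1638  0.048 ] [ 0.547 -0.222  0.041] [ 0.658 -0.111  0.053]
top R [ 0.599 -0.164] 0.075 304 [ 0.6026 -0.1664  0.0853] [ 0.581 -0.189  0.075] [ 0.625 -0.145  0.091]
top O [ 0.44  -0.084] 0.03 613 [ 0.4406 -0.0846  0.0378] [ 0.401 -0.125  0.031] [ 0.48  -0.047  0.041]
top O [ 0.44  -0.084] 0.041 76 [ 0.4413 -0.0778  0.0435] [ 0.404 -0.124  0.041] [ 0.478 -0.054  0.052]
top O [ 0.44  -0.084] 0.075 65 [ 0.4458 -0.083   0.0909] [ 0.422 -0.101  0.076] [ 0.464 -0.07   0.095]
top O [ 0.44  -0.084] 0.095 223 [ 0.44   -0.0857  0.1008] [ 0.422 -0.1    0.095] [ 0.46  -0.07   0.108]
scene L [0.57  0.165] 0.03 267 [0.597  0.1537 0.0371] [0.518 0.114 0.03 ] [0.63  0.225 0.041]
sc
[... 1751 characters left out ...]
.6288 0.1953 0.0084]
scene [216 251   2   3   4] [216.5 252. ] [ 0.5362 -0.1109  0.008 ]
scene [211 253   3   2   4] [212.  253.5] [ 0.5355 -0.1217  0.0073]
scene [216 260   3   4   4] [217.  261.5] [ 0.5607 -0.1175  0.0086]
scene [195 272  10   5  22] [200.2 273.4] [ 0.6104 -0.1596  0.0748]
scene [206 282  11   7  21] [211.2 285.1] [ 0.6313 -0.1466  0.0485]
scene [239 289   3   3   4] [240.2 290. ] [ 0.6476 -0.0923  0.0084]
scene [208 304   5   4   5] [210.  305.6] [ 0.6556 -0.1635  0.0086]
scene [132 306   3   3   4] [132.8 307. ] [ 0.5919 -0.3161  0.0066]
scene [168 315   2   3   4] [168.2 316. ] [ 0.6425 -0.2509  0.0085]
scene [196 319   3   2   4] [197.  319.5] [ 0.6731 -0.1976  0.0067]
```

View pics/crop1.png

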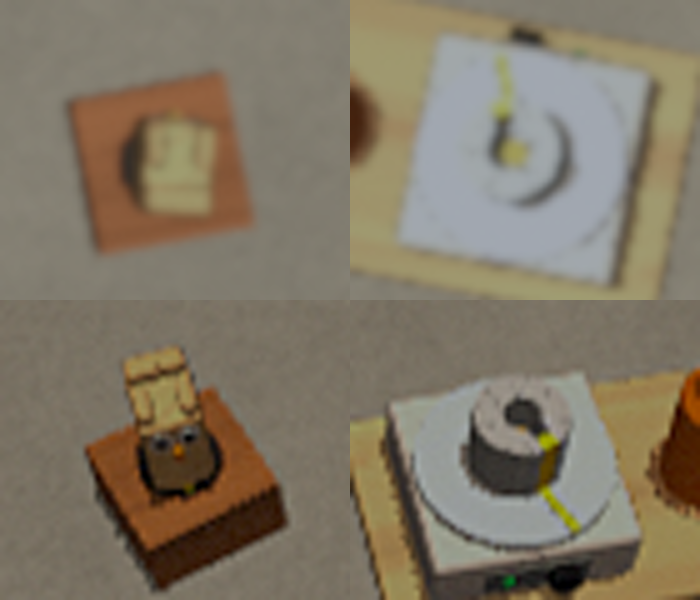

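The top row shows the owl's top at (175,165) and the left hub with its yellow keyway up and slightly left, towards +x. The bottom row shows the owl's face towards +x and the left hub with the yellow keyway block at (548,440). This is the right owl and the right hub, with the orange bottle beside it at the crop's right edge.

```bash
cat >> h.py <<'E'
from scipy.spatial.transform import Rotation as Ro
def go(x,y,z,yang):
    "print tool-frame shift (mm) and turn (deg) to put TCP at xyz, pointing down, tool y at world angle yang"
    s=sense();R=np.array(s["ee_rot"]);a=np.radians(yang);ty=np.array([np.cos(a),np.sin(a),0])
    tz=np.array([0,0,-1.]);G=np.stack([np.cross(ty,tz),ty,tz],1)
    print("t",s["time_s"],"now",np.round(s["tcp_pos"],4),"d_mm",np.round(R.T@(np.array([x,y,z])-s["tcp_pos"])*1e3,1),"turn",np.round(Ro.from_matrix(R.T@G).as_rotvec(degrees=True),2),"yang",np.round(np.degrees(np.arctan2(R[1,1],R[0,1])),2),"F",np.round(s["wrist_force"],1),"M",np.round(s["moment"],2),"grip",s["gripper_width"]*87,s["gripper_force"])
E
python3 - <<'E'
from h import *
for n in("top","scene"):
    c=dict(np.load(n+".npz"));P=cloud(c);z=P[...,2]
    m=(abs(P[...,0]-.44)<.05)&(abs(P[...,1]+.085)<.05)
    q=P[m&(z>.085)&(z<.115)][:,:2]*1e3;print(n,cv2.minAreaRect(q.astype(np.float32)))
    q=P[(np.hypot(P[...,0]-.571,P[...,1]-.172)<.03)&(z>.08)];print(np.round(cv2.minEnclosingCircle((q[:,:2]*1e3).astype(np.float32)),1),np.median(q[:,2]))
c=capture("wrist");s=sense();R=s["ee_rot"]
print("cam in tool",R.T@(c["xyz"]-s["tcp_pos"]),(R.T@c["rotation"]).round(3).tolist(),c["fx"],c["cx"],c["cy"])
go(.44,-.085,.24,90)
E
```

```text
top ((441.3798522949219, -86.21708679199219), (30.20453453063965, 40.08623504638672), 87.4039535522461)Traceback (most recent call last):
  File "<stdin>", line 6, in <module>
    return _wrapfunc(a, 'round', decimals=decimals, out=out)
    return _wrapit(obj, method, *args, **kwds)
    conv = _array_converter(obj)
ValueError: setting an array element with a sequence. The requested array has an inhomogeneous shape after 1 dimensions. The detected shape was (2,) + inhomogeneous part.
```

Run:
```python
from h import *
for n in("top","scene"):
    c=dict(np.load(n+".npz"));P=cloud(c);z=P[...,2]
    m=(abs(P[...,0]-.44)<.05)&(abs(P[...,1]+.085)<.05)
    q=P[m&(z>.085)&(z<.115)][:,:2]*1e3;print(n,cv2.minAreaRect(q.astype(np.float32)))
    q=P[(np.hypot(P[...,0]-.571,P[...,1]-.172)<.03)&(z>.08)];print(cv2.minEnclosingCircle((q[:,:2]*1e3).astype(np.float32)),np.median(q[:,2]))
c=capture("wrist");s=sense();R=s["ee_rot"]
print("cam in tool",R.T@(c["xyz"]-s["tcp_pos"]),(R.T@c["rotation"]).round(3).tolist(),c["fx"],c["cx"],c["cy"])
go(.44,-.085,.24,90)
```

```text
top ((441.3798522949219, -86.21708679199219), (30.20453453063965, 40.08623504638672), 87.4039535522461)
((571.4953002929688, 172.49102783203125), 22.62552833557129) 0.08609914652831696
scene ((443.3648681640625, -85.51897430419922), (29.706735610961914, 41.85738754272461), 85.75000762939453)
((572.757568359375, 172.67703247070312), 23.548229217529297) 0.08357689777285604
cam in tool [ 0.068054    0.00025071 -0.14815495] [[-0.0, -0.967, -0.254], [1.0, -0.0, 0.001], [-0.001, -0.254, 0.967]] 300.4966965871544 273.39534471273254 215.3659082216584
t 0.15 now [ 0.2263 -0.5821  0.2357] d_mm [-379.2  386.    -3.7] turn [ 0.09 -0.03 21.24] yang 111.24 F [ 0.  -0.3  0. ] M [ 0.01 -0.06  0.01] grip 87.16642618065462 0.0
```

Request:
{"method": "play_rows", "body": {"steps": [{"dx":-34.5,"dy":35,"claw":87},{"dx":-34.5,"dy":35,"claw":87},{"dx":-34.5,"dy":35,"claw":87},{"dx":-34.5,"dy":35,"claw":87},{"dx":-34.5,"dy":35,"claw":87},{"dx":-34.5,"dy":35,"claw":87},{"dx":-34.5,"dy":35,"claw":87},{"dx":-34.5,"dy":35,"claw":87},{"dx":-34.5,"dy":35,"claw":87},{"dx":-34.5,"dy":35,"claw":87},{"dx":-34.5,"dy":35,"claw":87},{"az":8,"claw":87},{"az":8,"claw":87},{"az":8,"claw":87},{"claw":87},{"claw":87}]}}

```text
invalid input at $.steps[0]: expected keys ax, ay, az, dx, dy, dz, claw
```

Run:
```python
from h import *
c=capture("wrist");np.savez("w1",**c);cv2.imwrite("pics/w1.png",c["frame"]);P=cloud(c);z=P[...,2]
m=(abs(P[...,0]-.44)<.05)&(abs(P[...,1]+.085)<.05)
for lo,hi in((.03,.042),(.085,.115),(.1,.115)):
    q=P[m&(z>lo)&(z<hi)];print(lo,len(q),cv2.minAreaRect((q[:,:2]*1e3).astype(np.float32)),np.median(q[:,2]))
go(.4415,-.0855,.078,87)
```

```text
0.03 0 ((0.0, 0.0), (0.0, 0.0), 0.0) nan
0.085 0 ((0.0, 0.0), (0.0, 0.0), 0.0) nan
0.1 0 ((0.0, 0.0), (0.0, 0.0), 0.0) nan
t 0.2 now [ 0.2264 -0.5822  0.2359] d_mm [-380.5  384.8  158.3] turn [ 7.000e-02 -2.000e-02  2.424e+01] yang 111.24 F [0.6 0.2 0.5] M [ 0.04 -0.01  0.03] grip 86.7498291926079 0.0
  return _methods._mean(a, axis=axis, dtype=dtype,
  ret = ret.dtype.type(ret / rcount)
```

View pics/w1.png

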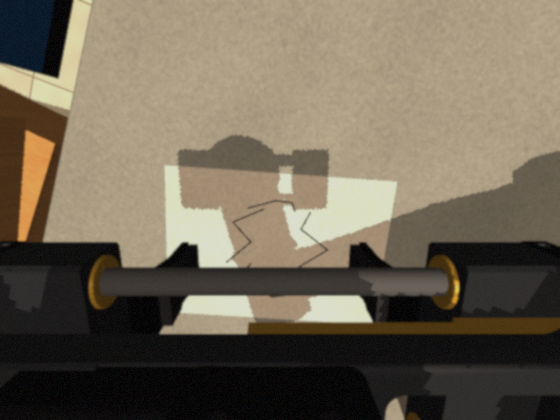

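The wrist camera still looks at bare paper by the start pose, with the fingers covering the lower half from row 245, so I must place objects ahead of the fingers on tool +x. Rows also need every key.

Request:
{"method": "play_rows", "body": {"steps": [{"ax":0,"ay":0,"az":0,"dx":-37,"dy":30,"dz":0,"claw":87},{"ax":0,"ay":0,"az":0,"dx":-37,"dy":30,"dz":0,"claw":87},{"ax":0,"ay":0,"az":0,"dx":-37,"dy":30,"dz":0,"claw":87},{"ax":0,"ay":0,"az":0,"dx":-37,"dy":30,"dz":0,"claw":87},{"ax":0,"ay":0,"az":0,"dx":-37,"dy":30,"dz":0,"claw":87},{"ax":0,"ay":0,"az":0,"dx":-37,"dy":30,"dz":0,"claw":87},{"ax":0,"ay":0,"az":0,"dx":-37,"dy":30,"dz":0,"claw":87},{"ax":0,"ay":0,"az":0,"dx":-37,"dy":30,"dz":0,"claw":87},{"ax":0,"ay":0,"az":0,"dx":-37,"dy":30,"dz":0,"claw":87},{"ax":0,"ay":0,"az":0,"dx":-37,"dy":30,"dz":0,"claw":87},{"ax":0,"ay":0,"az":0,"dx":-37,"dy":30,"dz":0,"claw":87},{"ax":0,"ay":0,"az":0,"dx":-37,"dy":30,"dz":0,"claw":87},{"ax":0,"ay":0,"az":8,"dx":0,"dy":0,"dz":0,"claw":87},{"ax":0,"ay":0,"az":8,"dx":0,"dy":0,"dz":0,"claw":87},{"ax":0,"ay":0,"az":8,"dx":0,"dy":0,"dz":0,"claw":87},{"ax":0,"ay":0,"az":0,"dx":0,"dy":0,"dz":0,"claw":87},{"ax":0,"ay":0,"az":0,"dx":0,"dy":0,"dz":0,"claw":87}]}}

```text
time_s: 1.9
tcp_pos: [0.5097, -0.0861, 0.2364]
ee_rot: [[-0.999, 0.045, -0.0], [0.045, 0.999, -0.0], [0.0, -0.0, -1.0]]
wrist_force: [-0.1, -0.5, 0.3]
gripper_width: 0.999
gripper_force: 0.0
```

Run:
```python
from h import *
c=capture("wrist");np.savez("w2",**c);cv2.imwrite("pics/w2.png",c["frame"]);P=cloud(c);z=P[...,2]
m=(abs(P[...,0]-.44)<.05)&(abs(P[...,1]+.085)<.05)
for lo,hi in((.03,.042),(.085,.115),(.099,.115)):
    q=P[m&(z>lo)&(z<hi)];print(lo,len(q),cv2.minAreaRect((q[:,:2]*1e3).astype(np.float32)),np.median(q[:,2]) if len(q) else 0)
go(.4415,-.0855,.078,87)
```

```text
0.03 2617 ((441.4615173339844, -85.15017700195312), (70.13419342041016, 70.15583801269531), 9.194514274597168) 0.03817372670976704
0.085 1381 ((442.0717468261719, -84.9188461303711), (29.154735565185547, 41.425018310546875), 86.56291961669922) 0.10168115488795682
0.099 745 ((440.9286193847656, -85.0250015258789), (27.947341918945312, 36.44333267211914), 86.65740203857422) 0.10354473115721213
t 1.95 now [ 0.5098 -0.0862  0.2365] d_mm [ 68.2  -2.5 158.5] turn [-0.   -0.01  0.38] yang 87.38 F [-0.2 -0.6 -0. ] M [-0.03 -0.04 -0.02] grip 86.66156422593296 0.0
```

View pics/w2.png

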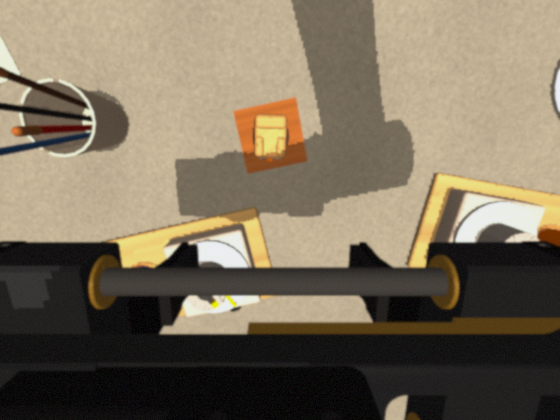

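The wrist view shows the owl at (270,137) in the centre of its rack, with the beak side down towards world +x. Three views agree on about (0.4415, -0.085) and yaw about -3.4°. The rack top measures 38 mm and the ears 104 mm, as expected.

Request:
{"method": "play_rows", "body": {"steps": [{"ax":0,"ay":0,"az":0.8,"dx":34,"dy":-1.2,"dz":0,"claw":87},{"ax":0,"ay":0,"az":0,"dx":34.2,"dy":-1.5,"dz":20,"claw":87},{"ax":0,"ay":0,"az":0,"dx":0,"dy":0,"dz":45,"claw":87},{"ax":0,"ay":0,"az":0,"dx":0,"dy":0,"dz":45,"claw":87},{"ax":0,"ay":0,"az":0,"dx":0,"dy":0,"dz":30,"claw":80},{"ax":0,"ay":0,"az":0,"dx":0,"dy":0,"dz":18.5,"claw":60},{"ax":0,"ay":0,"az":0,"dx":0,"dy":0,"dz":0,"claw":45},{"ax":0,"ay":0,"az":0,"dx":0,"dy":0,"dz":0,"claw":36},{"ax":0,"ay":0,"az":0,"dx":0,"dy":0,"dz":0,"claw":36},{"ax":0,"ay":0,"az":0,"dx":0,"dy":0,"dz":0,"claw":36},{"ax":0,"ay":0,"az":0,"dx":0,"dy":0,"dz":0,"claw":36}]}}

```text
time_s: 3.05
tcp_pos: [0.4422, -0.0849, 0.079]
ee_rot: [[-0.998, 0.062, 0.002], [0.062, 0.998, 0.0], [-0.002, 0.0, -1.0]]
wrist_force: [-0.1, 0.7, -0.3]
gripper_width: 0.472
gripper_force: 0.0
```

Run:
```python
from h import *
go(.4415,-.0853,.078,86.6)
```

```text
t 3.05 now [ 0.4422 -0.0849  0.079 ] d_mm [ 0.7 -0.4  1. ] turn [ 0.03  0.12 -0.14] yang 86.46 F [-0.1  0.7 -0.3] M [-0.01 -0.   -0.03] grip 41.05914502867915 0.0
```

Position is good, so I close the gripper.

Request:
{"method": "play_rows", "body": {"steps": [{"ax":0,"ay":0,"az":0,"dx":0.5,"dy":0,"dz":0.8,"claw":20},{"ax":0,"ay":0,"az":0,"dx":0,"dy":0,"dz":0,"claw":10},{"ax":0,"ay":0,"az":0,"dx":0,"dy":0,"dz":0,"claw":0},{"ax":0,"ay":0,"az":0,"dx":0,"dy":0,"dz":0,"claw":0},{"ax":0,"ay":0,"az":0,"dx":0,"dy":0,"dz":0,"claw":0},{"ax":0,"ay":0,"az":0,"dx":0,"dy":0,"dz":0,"claw":0},{"ax":0,"ay":0,"az":0,"dx":0,"dy":0,"dz":0,"claw":0}]}}

```text
time_s: 3.75
tcp_pos: [0.4412, -0.085, 0.0775]
ee_rot: [[-0.998, 0.062, 0.0], [0.062, 0.998, -0.0], [-0.0, -0.0, -1.0]]
wrist_force: [-1.2, -0.3, 5.7]
gripper_width: 0.341
gripper_force: 30.0
```

Run:
```python
from h import *
go(.4415,-.0853,.078,86.6)
```

```text
t 3.75 now [ 0.4412 -0.085   0.0775] d_mm [-0.3 -0.2 -0.5] turn [-0.01  0.01 -0.14] yang 86.46 F [-1.2 -0.3  5.7] M [-0.07  0.29  0.01] grip 29.632474274105768 29.99962141737342
```

Request:
{"method": "play_rows", "body": {"steps": [{"ax":0,"ay":0,"az":0,"dx":0,"dy":0,"dz":-10,"claw":0},{"ax":0,"ay":0,"az":0,"dx":0,"dy":0,"dz":-20,"claw":0},{"ax":0,"ay":0,"az":0,"dx":0,"dy":0,"dz":-30,"claw":0},{"ax":0,"ay":0,"az":0,"dx":0,"dy":0,"dz":-40,"claw":0},{"ax":0,"ay":0,"az":0,"dx":0,"dy":0,"dz":-40,"claw":0},{"ax":0,"ay":0,"az":0,"dx":-9,"dy":13,"dz":-22,"claw":0},{"ax":0,"ay":0,"az":0,"dx":-20,"dy":30,"dz":0,"claw":0},{"ax":0,"ay":0,"az":0,"dx":-22,"dy":32,"dz":0,"claw":0},{"ax":0,"ay":0,"az":0,"dx":-22,"dy":32,"dz":0,"claw":0},{"ax":0,"ay":0,"az":0,"dx":-22,"dy":32,"dz":0,"claw":0},{"ax":0,"ay":0,"az":0,"dx":-22,"dy":32,"dz":0,"claw":0},{"ax":0,"ay":0,"az":0,"dx":-22,"dy":32,"dz":0,"claw":0},{"ax":0,"ay":0,"az":0,"dx":-22,"dy":32,"dz":0,"claw":0},{"ax":0,"ay":0,"az":0,"dx":-14,"dy":22,"dz":0,"claw":0},{"ax":0,"ay":0,"az":0,"dx":-8,"dy":12,"dz":0,"claw":0},{"ax":0,"ay":0,"az":0,"dx":0,"dy":0,"dz":0,"claw":0},{"ax":0,"ay":0,"az":0,"dx":0,"dy":0,"dz":0,"claw":0},{"ax":0,"ay":0,"az":0,"dx":0,"dy":0,"dz":0,"claw":0}]}}

```text
time_s: 5.55
tcp_pos: [0.6397, 0.1714, 0.2391]
ee_rot: [[-0.998, 0.063, -0.001], [0.063, 0.998, -0.0], [0.001, -0.0, -1.0]]
wrist_force: [-0.7, -0.3, -1.7]
gripper_width: 0.338
gripper_force: 30.0
```

Run:
```python
from h import *
c=capture("wrist");np.savez("w3",**c);cv2.imwrite("pics/w3.png",c["frame"]);P=cloud(c);z=P[...,2]
q=P[(np.hypot(P[...,0]-.571,P[...,1]-.172)<.03)&(z>.08)&(z<.095)];print(cv2.minEnclosingCircle((q[:,:2]*1e3).astype(np.float32)),np.median(q[:,2]))
u,v=260,120
hsv=cv2.cvtColor(c["frame"],cv2.COLOR_BGR2HSV)
m=(hsv[...,0]>20)&(hsv[...,0]<34)&(hsv[...,1]>150)&(hsv[...,2]>120)
k,l,st,ce=cv2.connectedComponentsWithStats(m.astype(np.uint8))
for i in range(1,k):
    p=np.median(P[l==i],0)
    if st[i,4]>3 and np.hypot(p[0]-.572,p[1]-.172)<.06:print(st[i],ce[i].round(1),p.round(4),pt(c,*ce[i],p[2]).round(4))
go(.572,.1723,.17,101)
I=cv2.resize(c["frame"][50:230,150:400],None,fx=3,fy=3,interpolation=cv2.INTER_CUBIC);cv2.imwrite("pics/w3c.png",I)
```

```text
((572.5882568359375, 173.82525634765625), 22.608501434326172) 0.08604098789273928
[271 152  11  28 115] [276.8 162.8] [0.5978 0.1789 0.052 ] [0.5998 0.1785 0.052 ]
t 5.6 now [0.6398 0.1713 0.2394] d_mm [67.7 -3.3 69.4] turn [ -0.    -0.03 -14.6 ] yang 86.4 F [ 0.2 -0.3 -2.5] M [-0.08 -0.06 -0.01] grip 29.809089022790495 29.999676109291613
```

View pics/w3c.png

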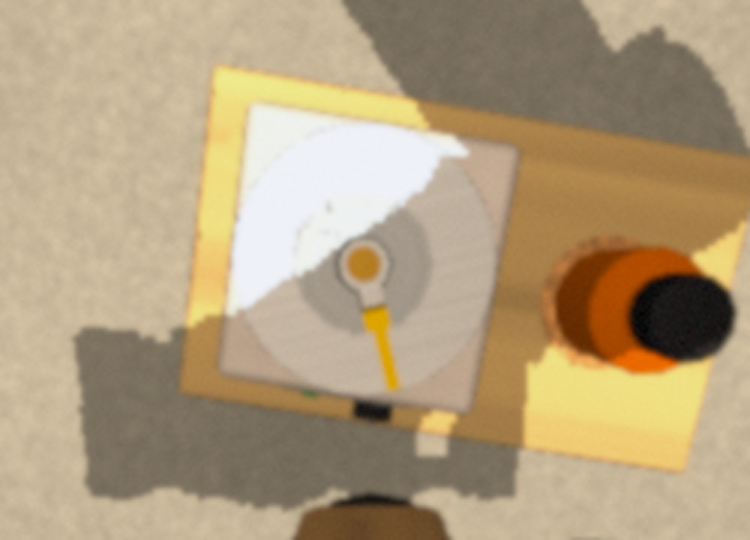

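The crop shows the left turntable with the orange bottle at (650,310). The bore centre is at (363,264), the yellow keyway block at (376,318) and the stripe's end at (392,387). The held owl's head is at the bottom (370,520).

Run:
```python
from h import *
c=dict(np.load("w3.npz"));f=lambda u,v:((u+.5)/3-.5+150,(v+.5)/3-.5+50)
b=pt(c,*f(363,264),.086);print("mouth rim",b, "pin at 67", pt(c,*f(363,264),.067))
hsv=cv2.cvtColor(c["frame"],cv2.COLOR_BGR2HSV)
k,l,st,ce=cv2.connectedComponentsWithStats(((hsv[...,0]>15)&(hsv[...,0]<34)&(hsv[...,1]>190)).astype(np.uint8))
for i in range(1,k):
    if st[i,4]>15: print(st[i],ce[i])
# stripe on the wheel plane and block on top plane
e=pt(c,*f(393,387),.050);y=pt(c,*f(376,316),.086)
for p in(e,y):print(p.round(4),np.degrees(np.arctan2(p[1]-b[1],p[0]-b[0])),np.hypot(*(p-b)[:2]))
# rim circle of hub top from depth, two views, and centroid of hub face
for n in("w3","top"):
    c=dict(np.load(n+".npz"));P=cloud(c);z=P[...,2];r=np.hypot(P[...,0]-.572,P[...,1]-.1727)
    q=P[(r<.03)&(z>.08)&(z<.095)];x,y_=q[:,0],q[:,1];print(n,(x.min()+x.max())/2,(y_.min()+y_.max())/2,np.ptp(x),np.ptp(y_))
# turntable box yaw
    q=P[(r<.08)&(z>.041)&(z<.055)];print(cv2.minAreaRect((q[:,:2]*1e3).astype(np.float32)))
T=dict(np.load("top.npz"));print("top yellow", pt(T,233+(503-525)/5,202+(110-150)/5,.086), pt(T,233+(503-525)/5,202+(62-150)/5,.05),"pin",pt(T,233+(515-525)/5,202+(153-150)/5,.067))
```

```text
mouth rim [0.57247394 0.17376887 0.086     ] pin at 67 [0.57251425 0.17360888 0.067     ]
[267 134   8   8  53] [270.67924528 137.64150943]
[272 153  10  26 100] [276.84 162.95]
[  0 211   6   7  16] [  2.25  214.125]
[198 255  12  29 121] [203.03305785 267.97520661]
[337 256  12  27 116] [343.54310345 267.5       ]
[337 286  12  24 109] [343.83486239 299.52293578]
[198 288  12  21  91] [202.85714286 300.2967033 ]
[ 130  318  339   17 2634] [312.48253607 327.06112377]
[0.6178 0.1818 0.05  ] 10.027333470775732 0.046042604329461514
[0.5892 0.177  0.086 ] 10.754717148355715 0.01706599236369506
w3 0.5726446217167467 0.17397823983404606 0.04422955279758889 0.04479421428346797
((575.8793334960938, 187.92294311523438), (128.40589904785156, 99.53706359863281), 77.24639892578125)
top 0.5709040646461474 0.17194564616133928 0.04386429672186243 0.04364206778571536
((575.0465698242188, 187.02398681640625), (129.67686462402344, 99.84174346923828), 77.04421997070312)
top yellow [0.58797031 0.17432344 0.086     ] [0.61356594 0.17897879 0.05      ] pin [0.57075186 0.17207695 0.067     ]
```

The keyway points at about 10.3°. The hub centre is about (0.572, 0.1735) and its top measures 86.0 mm. I move above the bore and turn to match.

Request:
{"method": "play_rows", "body": {"steps": [{"ax":0,"ay":0,"az":0,"dx":15,"dy":-0.5,"dz":0,"claw":0},{"ax":0,"ay":0,"az":0,"dx":25,"dy":-0.7,"dz":0,"claw":0},{"ax":0,"ay":0,"az":0,"dx":20,"dy":-0.7,"dz":0,"claw":0},{"ax":0,"ay":0,"az":0,"dx":7.8,"dy":0,"dz":10,"claw":0},{"ax":0,"ay":0,"az":-4,"dx":0,"dy":0,"dz":20,"claw":0},{"ax":0,"ay":0,"az":-6,"dx":0,"dy":0,"dz":24,"claw":0},{"ax":0,"ay":0,"az":-3.8,"dx":0,"dy":0,"dz":15,"claw":0},{"ax":0,"ay":0,"az":0,"dx":0,"dy":0,"dz":0,"claw":0},{"ax":0,"ay":0,"az":0,"dx":0,"dy":0,"dz":0,"claw":0},{"ax":0,"ay":0,"az":0,"dx":0,"dy":0,"dz":0,"claw":0}]}}

```text
time_s: 6.6
tcp_pos: [0.5734, 0.1745, 0.1719]
ee_rot: [[-0.984, -0.177, 0.003], [-0.177, 0.984, 0.001], [-0.003, 0.001, -1.0]]
wrist_force: [0.2, 1.4, -2.0]
gripper_width: 0.343
gripper_force: 30.0
```

Run:
```python
from h import *
go(.572,.1737,.17,100.2)
A=capture("scene");B=capture("top");np.savez("s2",**A);np.savez("t2",**B)
for n,c in(("scene",A),("top",B)):
    P=cloud(c);z=P[...,2];r=np.hypot(P[...,0]-.572,P[...,1]-.1737)
    q=P[(r<.03)&(z>.125)&(z<.137)];print(n,"flange",len(q), cv2.minEnclosingCircle((q[:,:2]*1e3).astype(np.float32)) if len(q) else 0)
    q=P[(r<.012)&(z>.098)&(z<.125)];print("shaft",len(q),q.mean(0) if len(q) else 0)
a=A["frame"][170:250,290:390];cv2.imwrite("pics/s2.png",cv2.resize(a,None,fx=7,fy=7,interpolation=cv2.INTER_CUBIC))
```

```text
t 6.6 now [0.5734 0.1745 0.1719] d_mm [ 1.5 -0.6  1.9] turn [ 0.04  0.16 -0.02] yang 100.18 F [ 0.2  1.4 -2. ] M [ 0.02 -0.02  0.  ] grip 29.80787381492255 29.99968544114381
scene flange 38 ((577.2036743164062, 173.3110809326172), 18.698732376098633)
shaft 16 [0.57905039 0.17037686 0.10954191]
top flange 0 0
shaft 0 0
```

View pics/s2.png

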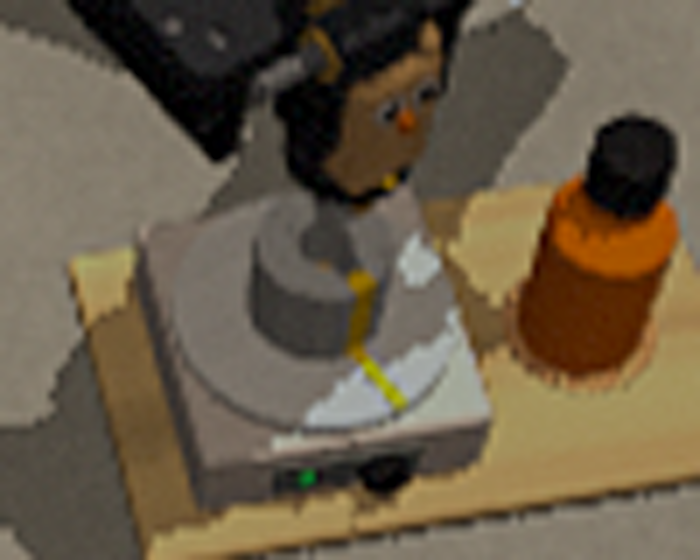

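The scene crop shows the owl held upright over the hub's bore (325,240). Its beak and yellow flange mark (390,180) are on the same side as the keyway block (360,290), and the orange bottle is untouched.

Request:
{"method": "play_rows", "body": {"steps": [{"ax":0,"ay":0,"az":0,"dx":0,"dy":0,"dz":4,"claw":0},{"ax":0,"ay":0,"az":0,"dx":0,"dy":0,"dz":4,"claw":0},{"ax":0,"ay":0,"az":0,"dx":0,"dy":0,"dz":0,"claw":0},{"ax":0,"ay":0,"az":0,"dx":0,"dy":0,"dz":0,"claw":0},{"ax":0,"ay":0,"az":0,"dx":0,"dy":0,"dz":0,"claw":0},{"ax":0,"ay":0,"az":0,"dx":0,"dy":0,"dz":0,"claw":0}]}}

```text
time_s: 7.3
tcp_pos: [0.5727, 0.1745, 0.1623]
ee_rot: [[-0.984, -0.178, 0.0], [-0.178, 0.984, 0.0], [-0.0, 0.0, -1.0]]
wrist_force: [0.5, -0.2, -2.1]
gripper_width: 0.343
gripper_force: 30.0
```

Run:
```python
from h import *
go(.572,.1737,.147,100.3)
```

```text
t 7.3 now [0.5727 0.1745 0.1623] d_mm [ 0.9 -0.7 15.3] turn [ 0.    0.01 -0.05] yang 100.25 F [ 0.5 -0.2 -2.1] M [-0.03 -0.03 -0.  ] grip 29.85261306910105 29.99985390342772
```

Request:
{"method": "play_rows", "body": {"steps": [{"ax":0,"ay":0,"az":0,"dx":0.7,"dy":-0.5,"dz":2,"claw":0},{"ax":0,"ay":0,"az":0,"dx":0,"dy":0,"dz":3,"claw":0},{"ax":0,"ay":0,"az":0,"dx":0,"dy":0,"dz":3,"claw":0},{"ax":0,"ay":0,"az":0,"dx":0,"dy":0,"dz":3,"claw":0},{"ax":0,"ay":0,"az":0,"dx":0,"dy":0,"dz":3,"claw":0},{"ax":0,"ay":0,"az":0,"dx":0,"dy":0,"dz":1,"claw":0},{"ax":0,"ay":0,"az":0,"dx":0,"dy":0,"dz":0,"claw":0},{"ax":0,"ay":0,"az":0,"dx":0,"dy":0,"dz":0,"claw":0}]}}

```text
time_s: 8.1
tcp_pos: [0.5722, 0.1739, 0.1473]
ee_rot: [[-0.984, -0.178, 0.0], [-0.178, 0.984, 0.0], [-0.0, 0.0, -1.0]]
wrist_force: [-0.0, 0.4, -1.0]
gripper_width: 0.349
gripper_force: 30.0
```

Run:
```python
from h import *
go(.572,.1737,.139,100.3)
```

```text
t 8.1 now [0.5722 0.1739 0.1473] d_mm [ 0.2 -0.2  8.3] turn [ 0.    0.01 -0.05] yang 100.25 F [-0.   0.4 -1. ] M [-0.03 -0.07  0.03] grip 30.390285252748594 29.999692803248763
```

Request:
{"method": "play_rows", "body": {"steps": [{"ax":0,"ay":0,"az":0,"dx":0,"dy":0,"dz":2,"claw":0},{"ax":0,"ay":0,"az":0,"dx":0,"dy":0,"dz":2,"claw":0},{"ax":0,"ay":0,"az":0,"dx":0,"dy":0,"dz":2,"claw":0},{"ax":0,"ay":0,"az":0,"dx":0,"dy":0,"dz":2,"claw":0},{"ax":0,"ay":0,"az":0,"dx":0,"dy":0,"dz":0,"claw":0},{"ax":0,"ay":0,"az":0,"dx":0,"dy":0,"dz":0,"claw":0},{"ax":0,"ay":0,"az":0,"dx":0,"dy":0,"dz":0,"claw":0}]}}

```text
time_s: 8.8
tcp_pos: [0.5721, 0.1739, 0.1393]
ee_rot: [[-0.984, -0.178, 0.0], [-0.178, 0.984, 0.0], [-0.0, 0.0, -1.0]]
wrist_force: [-0.4, -0.4, -2.2]
gripper_width: 0.346
gripper_force: 30.0
```

Run:
```python
from h import *
go(.572,.1737,.139,100.3)
```

```text
t 8.8 now [0.5721 0.1739 0.1393] d_mm [ 0.1 -0.2  0.3] turn [ 0.    0.01 -0.05] yang 100.25 F [-0.4 -0.4 -2.2] M [ 0.   -0.01  0.03] grip 30.10214006802627 29.999811644665897
```

There is no contact force where the key would have met the face, so the key seems to be in the keyway. I go on down to feel the spring.

Request:
{"method": "play_rows", "body": {"steps": [{"ax":0,"ay":0,"az":0,"dx":0,"dy":0,"dz":2,"claw":0},{"ax":0,"ay":0,"az":0,"dx":0,"dy":0,"dz":2,"claw":0},{"ax":0,"ay":0,"az":0,"dx":0,"dy":0,"dz":2,"claw":0},{"ax":0,"ay":0,"az":0,"dx":0,"dy":0,"dz":0,"claw":0},{"ax":0,"ay":0,"az":0,"dx":0,"dy":0,"dz":0,"claw":0},{"ax":0,"ay":0,"az":0,"dx":0,"dy":0,"dz":0,"claw":0}]}}

```text
time_s: 9.4
tcp_pos: [0.5723, 0.1739, 0.1337]
ee_rot: [[-0.984, -0.178, 0.001], [-0.178, 0.984, 0.0], [-0.001, 0.0, -1.0]]
wrist_force: [-0.8, -0.1, 1.7]
gripper_width: 0.344
gripper_force: 30.0
```

Run:
```python
from h import *
go(.572,.1737,.1255,100.3)
```

```text
t 9.4 now [0.5723 0.1739 0.1337] d_mm [ 0.4 -0.2  8.2] turn [ 0.01  0.05 -0.05] yang 100.25 F [-0.8 -0.1  1.7] M [ 0.08  0.24 -0.04] grip 29.959419326344996 29.99970811419189
```

The 4 N rise matches the spring pin, so I push home.

Request:
{"method": "play_rows", "body": {"steps": [{"ax":0,"ay":0,"az":0,"dx":0,"dy":0,"dz":2,"claw":0},{"ax":0,"ay":0,"az":0,"dx":0,"dy":0,"dz":2,"claw":0},{"ax":0,"ay":0,"az":0,"dx":0,"dy":0,"dz":2,"claw":0},{"ax":0,"ay":0,"az":0,"dx":0,"dy":0,"dz":2,"claw":0},{"ax":0,"ay":0,"az":0,"dx":0,"dy":0,"dz":0,"claw":0},{"ax":0,"ay":0,"az":0,"dx":0,"dy":0,"dz":0,"claw":0},{"ax":0,"ay":0,"az":0,"dx":0,"dy":0,"dz":0,"claw":0}]}}

```text
time_s: 10.1
tcp_pos: [0.5724, 0.174, 0.126]
ee_rot: [[-0.984, -0.178, 0.001], [-0.178, 0.984, 0.0], [-0.001, 0.0, -1.0]]
wrist_force: [-1.1, -0.7, 6.9]
gripper_width: 0.346
gripper_force: 30.0
```

Run:
```python
from h import *
go(.572,.1737,.1255,100.3)
```

```text
t 10.1 now [0.5724 0.174  0.126 ] d_mm [ 0.4 -0.2  0.5] turn [ 0.    0.06 -0.03] yang 100.27 F [-1.1 -0.7  6.9] M [ 0.01  0.66 -0.02] grip 30.06572047943988 29.999647177755833
```

Request:
{"method": "play_rows", "body": {"steps": [{"ax":0,"ay":0,"az":0,"dx":0,"dy":0,"dz":0.7,"claw":0},{"ax":0,"ay":0,"az":0,"dx":0,"dy":0,"dz":0.7,"claw":0},{"ax":0,"ay":0,"az":0,"dx":0,"dy":0,"dz":0,"claw":0},{"ax":0,"ay":0,"az":0,"dx":0,"dy":0,"dz":0,"claw":0},{"ax":0,"ay":0,"az":0,"dx":0,"dy":0,"dz":0,"claw":0}]}}

```text
time_s: 10.6
tcp_pos: [0.5724, 0.174, 0.1256]
ee_rot: [[-0.984, -0.179, 0.001], [-0.179, 0.984, 0.0], [-0.001, -0.0, -1.0]]
wrist_force: [-3.3, -0.6, 10.7]
gripper_width: 0.344
gripper_force: 30.0
```

Run:
```python
from h import *
go(.572,.1737,.1255,100.3)
```

```text
t 10.6 now [0.5724 0.174  0.1256] d_mm [ 0.5 -0.2  0.1] turn [-0.01  0.08 -0.01] yang 100.29 F [-3.3 -0.6 10.7] M [0.06 1.22 0.05] grip 29.899890956985 29.999765628017485
```

It has stopped at z 0.1256, where home is 0.1255, and the force is now above the spring's. I press a little more and relieve the side load.

Request:
{"method": "play_rows", "body": {"steps": [{"ax":0,"ay":0,"az":0,"dx":0.4,"dy":0,"dz":0.6,"claw":0},{"ax":0,"ay":0,"az":0,"dx":0,"dy":0,"dz":0.6,"claw":0},{"ax":0,"ay":0,"az":0,"dx":0,"dy":0,"dz":0,"claw":0},{"ax":0,"ay":0,"az":0,"dx":0,"dy":0,"dz":0,"claw":0},{"ax":0,"ay":0,"az":0,"dx":0,"dy":0,"dz":0,"claw":0},{"ax":0,"ay":0,"az":0,"dx":0,"dy":0,"dz":0,"claw":0}]}}

```text
time_s: 11.2
tcp_pos: [0.5724, 0.174, 0.1256]
ee_rot: [[-0.984, -0.179, 0.003], [-0.179, 0.984, 0.0], [-0.003, -0.0, -1.0]]
wrist_force: [-4.3, 0.8, 14.3]
gripper_width: 0.343
gripper_force: 30.0
```

Run:
```python
from h import *
go(.572,.1737,.1255,100.3)
A=capture("scene")
a=A["frame"][170:250,290:390];cv2.imwrite("pics/s3.png",cv2.resize(a,None,fx=7,fy=7,interpolation=cv2.INTER_CUBIC))
```

```text
t 11.2 now [0.5724 0.174  0.1256] d_mm [ 0.4 -0.2  0.1] turn [-0.01  0.16  0.  ] yang 100.3 F [-4.3  0.8 14.3] M [-0.04  1.6  -0.04] grip 29.799305606964467 29.999911249615252
```

View pics/s3.png

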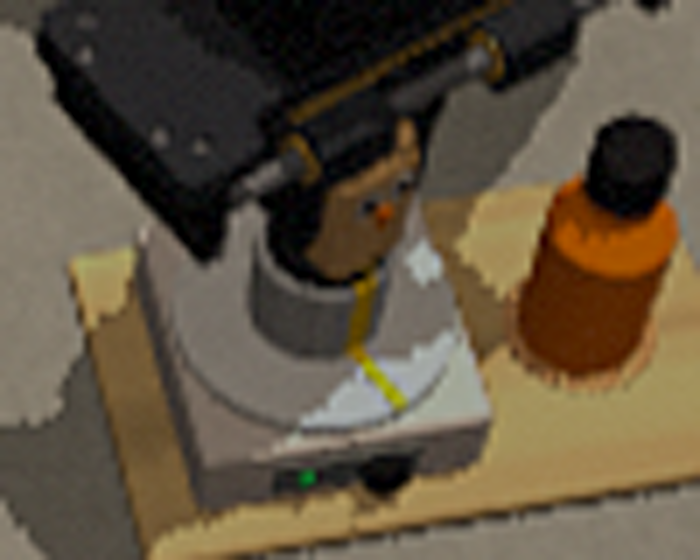

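The crop shows the flange flush on the hub's face at (330,270). The key is over the yellow block (362,290), the wheel stripe has not turned, and the bottle is in place. The press is a steady 14 N at the home height, still gripped, so I hand in.

```bash
python3 -c "
from station import *
print(finish_job())"
```

```text
the job is handed in; nothing more can be done
None
```

The owl is fully home in the left hub, beside the orange bottle, with its key in the keyway; I handed the job in at about 11 s, still gripping it (30 N) and pressing it down with a measured 14 N at the wrist.

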